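# Knock out and draw the alignment mandrel of a welded pipe coupon

## Task

Break the steel alignment mandrel loose from the welded pipe coupon: swing the fixture's sprung knock-out lever over to its stop and let it come back to rest, so that the mandrel stays popped up on its catch. Then take the mandrel by its handle and draw it straight up, without cocking or forcing it in the bore, until the dark ring line round its shank is level with the pipe's mouth (50 mm out from fully seated), and finish holding it still there, neither setting it down nor letting go. Leave the loose things on the bench where they are.

Things in the scene. Friction and masses are not known exactly. Their poses are not given: they have to be found in the camera images.
- coupon_mouth (a point): Centre of the upper mouth, 135 mm above the bench, of the welded steel pipe coupon: a fixed upright pipe, 48 mm outside diameter, 26.6 mm bore, on a grey 90 x 90 mm block on a dark base plate. Its axes are the fixture's: z up the bore, +y from the pipe towards the lever, +x the way the lever is pushed
- coupon: The same fixed pipe coupon (90 mm long, weld bead at mid-height), turned like the fixture; origin on the bore's axis at bench height
- mandrel_grip (a point): Centre (half-way up) of the upright handle of the loose steel mandrel: 22 mm diameter, 48 mm long, z along its axis. Seated, this point is 30 mm above coupon_mouth; after the lever stroke the catch holds it about 8 mm higher; with the ring line level with the mouth it is 80 mm above. Beyond the catch only the gripper holds it up
- mandrel: The same mandrel (about 0.45 kg); origin at the centre of its foot (lower end), 135 mm below the handle's centre, z up its axis. Under the handle: a collar 40 mm in diameter, 6 mm thick, its underside 30 mm below the handle's centre; then a shank 25 mm in diameter, 105 mm long, in the bore, with a dark ring line 4 mm wide centred 50 mm below the collar's underside
- lever_knob (a point): Centre of the black ball (30 mm diameter) at the end of the knock-out lever, a 12 mm steel bar beside the pipe, 115 mm from the bore's axis along the fixture's +y. It is 130 mm from the hinge; at rest it is about 152 mm above the bench and leans 0.35 rad from upright towards the fixture's -x
- lever_hinge (a point): Point on the lever's hinge axis (along the fixture's y) below the knob, 30 mm above the bench; axes as the fixture
- lever (a joint): Lever angle, rad: 0 at rest, 0.7 at the stop, where it leans 0.35 rad towards the fixture's +x. A spring returns it: about 3 N at the knob at rest, 7 N at the stop. Its stroke raises an ejector 14.5 mm under the mandrel; a sprung catch then snaps in under the mandrel's foot
- wire_brush: Loose hand brush lying on the bench, bystander
- test_plate: Loose steel plate 120 x 60 x 8 mm lying on the bench, bystander
- pipe_offcut: Loose short pipe, 48 mm diameter, 45 mm tall, standing on the bench, bystander
Mind the look-alikes: they are no part of the job. What is shaped like the mandrel but brown or orange is not meant.

How it is judged:
By the outcome, as a careful person would: the job done as asked, in the order asked, and still so for the second after the job is handed in, while the arm keeps its last pose, push and grip.
It also fails if it takes over 58 s, if anything falls off the work surface, if the arm or the gripper's body presses on something with over 40 N, if the wrist force passes 120 N, or if a joint passes its speed limit or range.

## Robot

A 7-joint arm with a two-finger parallel gripper is mounted at the origin on the work surface. World frame = base frame: x ahead of the robot, y to its left, z up, the work surface at z = 0. Lengths are in m, angles in rad, forces in N, time in s.
With the tool pointing down it reaches from about 0.4 to 0.85 m from the base axis. Payload 10.4 kg.
Tool frame: the origin (TCP) lies between the finger pads; the fingertips stand ahead of it and the grasp point (between the pads) lies 5 mm behind it (manip.tip_extent is the z of the fingertips in the tool frame, in m); z points along the fingers, y is the line along which they close (so a half turn about z gives the same grasp; the last joint's range is limited). The gripper opens to 85 mm and grips with 20 to 120 N. Pads are 22 mm wide; open, the fingers measure 114 mm over their backs; the gripper's body (76 mm by 85 mm) begins 54 mm behind the grasp point. The pads swing forward as they close: fully open they stand 13 mm farther back than shut.
Start: joints at [-1.155, 0.332, -0.065, 1.46, 0.022, 1.35, -0.088], TCP at [0.266, 0.566, 0.245] pointing down, gripper open.
Joint ranges: [-2.6, 2.6], [-0.5, 2.12], [-1.47, 1.34], [0.16, 2.42], [-1.27, 4.41], [0.06, 2.06], [-2.6, 2.6]. Speed limits (rad/s): [2.22, 2.22, 2.79, 2.79, 3.14, 3.14, 3.14].

## Interface

Orientations are given as a unit quaternion [x, y, z, w].
In Python, from workcell import status, viewer, manip gives the robot as it stands.
- The arm moves only by the tool play_rows, never from a script. Its argument "plan" is one flat list of numbers, 7 for each row, row after row: the turn, a rotation vector about the tool's x, y, z in degrees, then the shift along the tool's x, y, z in m, then the opening, from 0 (shut) to 1 (fully open). In form: [ax, ay, az, dx, dy, dz, grip, ax, ay, az, dx, dy, dz, grip, ...]. A call has 1 to 20 rows; each row is the pose to reach, as a shift and turn from the pose commanded when the call began, along the tool's axes at that moment; what a row does not reach only later rows make up. A row lasts 1/8 s, in which the tool goes at most 62.5 mm and 10.7 degrees, less where a joint would pass 70% of its speed; a pose out of reach is approached as far as the arm can. A call with a gripper value outside its range is refused whole. The fingers move at their own pace and stop on an object; "squeeze" is the grip in N (left out, the last holds). Time passes only in rows, so rows that repeat a pose let the fingers close. It gives the time, the measured TCP pose, the force, the opening and the grip force at its end, in the units of the state.
- status.get_obs(): the state, without advancing time (a new reading comes with each control period).
- viewer.camera(name): name is "scene" or "top" or "wrist"; returns the picture (420x560x3 uint8, red, green, blue); there is no depth.
- viewer.camera_model(name): a dict with "fx", "fy", "cx", "cy" (pixels), "R" (3x3) and "t" (3): a world point X has camera coordinates R X + t. Camera axes: x right, y down, z forward; pixel columns grow to the right and rows downward; lengths in m; the calibration is good to about 2 mm. The wrist camera is an equidistant fisheye: a pixel r from the principal point sees the ray r / f radians off the axis. A picture is of the moment at which its call begins: read the wrist's pose just before it. camera_model takes no time and is no camera call; for the wrist camera it gives the pose at the moment of the call.
- manip.hand_in(): hands the job in; it is judged then, once.
The state is a dict: "clock": time; "joint_pos": joint angles; "joint_velocities": joint speeds; "tau": joint torques, N m; "position": TCP position; "ee_rot": TCP orientation; "ft_force": force on the tool from outside, world axes, zero at the start; "torque": the same for the moment, N m; "grip_width": opening from 0.0 (shut) to 1.0 (fully open); "grasp_force": force on a finger pad.
Only numpy, scipy, OpenCV 4.12 (cv2) and the standard library are available. Lean on these libraries where they do the work, as an engineer would, in place of code of your own. Each camera call takes 0.05 s, during which the arm holds its last target. There are 200 camera calls.

## Working session

There is one attempt and no reset: what is moved stays moved. The work goes in short steps, Python scripts to look and compute and a tool call to move; the robot and the scene stay as the last step left them, time stands still between calls to the robot, and variables do not carry over. Pictures are saved under pics/ and viewed, at most 10 in all, crops included, and the job is handed in when it is done.

Besides the shell and the picture viewer there is one more tool, called after "Call:" as a command line: name --argument value ..., lists and objects as JSON in quotes. play_rows: Moves the arm, as the interface text tells. Its arguments: {"type":"object","properties":{"plan":{"type":"array","items":{"type":"number"}},"squeeze":{"type":"number"}},"required":["plan"]}

```bash
mkdir -p pics; ls
python3 - <<'E'
from workcell import status, viewer, manip
import cv2, numpy as np
o=status.get_obs(); print(o['clock'],o['position'],o['ee_rot'],o['grip_width'],manip.tip_extent)
for n in ("scene","top"):
    cv2.imwrite(f"pics/{n}1.png",cv2.cvtColor(viewer.camera(n),cv2.COLOR_RGB2BGR)); m=viewer.camera_model(n); print(n,m)
E
```

```text
pics
0.0 [0.26538573 0.56544201 0.24447849] [ 2.17647078e-01  9.76027239e-01 -7.48859943e-04 -1.32258449e-04] 0.9989437030945292 0.014
scene {'fx': 423.8641053815473, 'fy': 423.8641053815473, 'cx': 277.3328625896618, 'cy': 214.33864155938775, 'R': array([[-0.49844667,  0.86691221, -0.00376084],
       [ 0.51000584,  0.28972342, -0.80991011],
       [-0.70103136, -0.40561504, -0.58654196]]), 't': array([ 0.29256561, -0.16442138,  1.35817613])}
top {'fx': 478.44880966231284, 'fy': 478.44880966231284, 'cx': 289.97227193101116, 'cy': 212.2433654123086, 'R': array([[-0.01312225, -0.99977903,  0.01642237],
       [-0.99668154,  0.01175855, -0.0805459 ],
       [ 0.080335  , -0.01742482, -0.9966156 ]]), 't': array([-0.04558081,  0.55784028,  1.3508838 ])}
```

View pics/scene1.png

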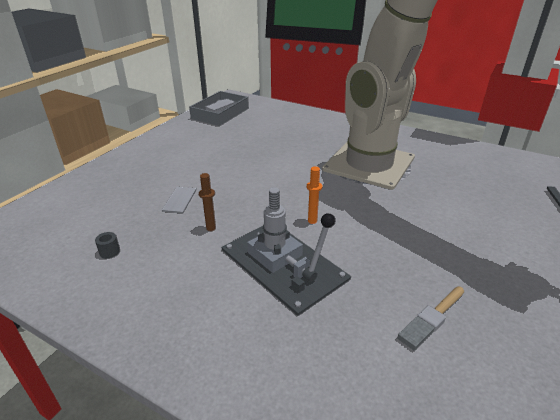

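View pics/top1.png

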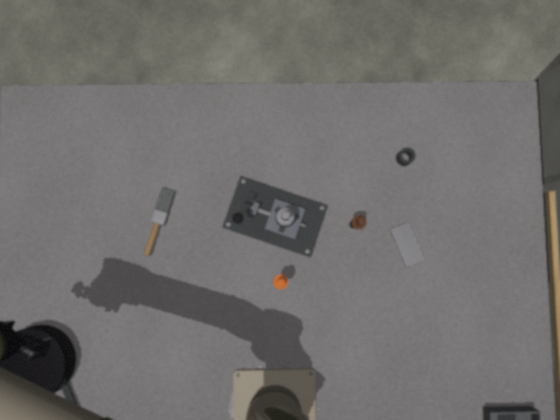

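Scene: mandrel handle at about (274,200), knob at (328,220). Top: mandrel at about (286,214), knob at about (238,218). I'll enlarge both for accuracy.

Run:
```python
import cv2, numpy as np
a=cv2.imread('pics/scene1.png')[180:310,215:355]; b=cv2.imread('pics/top1.png')[165:265,215:335]
a=cv2.resize(a,(400,371),interpolation=cv2.INTER_CUBIC); b=cv2.resize(b,(400,333),interpolation=cv2.INTER_CUBIC)
b=cv2.convertScaleAbs(b,alpha=1.6); b=cv2.copyMakeBorder(b,0,38,0,0,cv2.BORDER_CONSTANT)
cv2.imwrite('pics/crop1.png',cv2.resize(np.hstack([a,b]),(800,371)))
```

```text
(no output)
```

View pics/crop1.png

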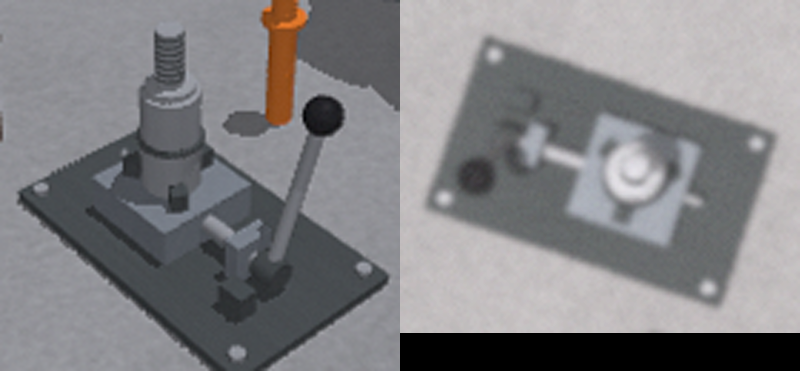

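Crop: handle centre at (274.7,198.9) in scene, and its top at (285.8,214.8) in top. Knob at (328.0,220.6) in scene and (238.1,218.1) in top. The lever leans towards the robot, so it must be pushed away from it (image up in top).

```bash
cat > h.py <<'E'
import numpy as np, cv2
from workcell import status, viewer, manip
from scipy.spatial.transform import Rotation as Ro
def ray(n,p,m=None):
    m=m or viewer.camera_model(n); R=m['R'];t=m['t']
    v=np.array([(p[0]-m['cx'])/m['fx'],(p[1]-m['cy'])/m['fy']])
    if n=='wrist':
        r=np.hypot(*v); d=np.r_[v*(np.sin(r)/max(r,1e-9)),np.cos(r)]
    else: d=np.r_[v,1.]
    d=R.T@d; return -R.T@t, d/np.linalg.norm(d)
def tri(rays):
    A=sum(np.eye(3)-np.outer(d,d) for c,d in rays); b=sum((np.eye(3)-np.outer(d,d))@c for c,d in rays)
    X=np.linalg.solve(A,b); return X,[np.linalg.norm(np.cross(X-c,d)) for c,d in rays]
def atz(r,z): c,d=r; return c+d*(z-c[2])/d[2]
E
python3 - <<'E'
from h import *
print('handle',tri([ray('scene',(274.7,198.9)),ray('top',(285.8,214.8))]))
print('knob',tri([ray('scene',(328.05,220.6)),ray('top',(238.1,218.1))]))
print('handle top',atz(ray('top',(285.8,214.8)),.18),'knob',atz(ray('top',(238.1,218.1)),.152))
f=lambda u,v:(215+(u-400)/3.333,165+v/3.333)
P=[atz(ray('top',f(*p)),.01) for p in [(487,38),(776,132),(720,306),(427,208)]]
for p in P: print(p)
y=P[0]-P[1]+P[3]-P[2]; print('yaw y axis',np.degrees(np.arctan2(y[1],y[0]))-90)
x=P[0]-P[3]+P[1]-P[2]; print('yaw x axis',np.degrees(np.arctan2(x[1],x[0])))
print(Ro.from_quat(status.get_obs()['ee_rot']).as_matrix())
m=viewer.camera_model('wrist'); R=Ro.from_quat(status.get_obs()['ee_rot']).as_matrix()
print('wrist cam in tool', R.T@(-m['R'].T@m['t']-status.get_obs()['position']), (m['R']@R).round(2).tolist())
E
```

```text
handle (array([ 0.53813596, -0.03689605,  0.16328369]), [np.float64(0.0026775536185160236), np.float64(0.0026775536185159937)])
knob (array([0.53275076, 0.08649932, 0.14770157]), [np.float64(0.001797260940460846), np.float64(0.0017972609404608613)])
handle top [ 0.53817356 -0.0390966   0.18      ] knob [0.53317173 0.08445775 0.152     ]
[0.66461414 0.08814217 0.01      ]
[ 0.57923909 -0.16300727  0.01      ]
[ 0.42885336 -0.11162911  0.01      ]
[0.51667018 0.14070956 0.01      ]
yaw y axis -18.98239835522692
yaw x axis -19.209619066018575
[[-9.05289045e-01  4.24795840e-01 -4.88955454e-04]
 [ 4.24796114e-01  9.05288226e-01 -1.22021798e-03]
 [-7.56979043e-05 -1.31235634e-03 -9.99999136e-01]]
wrist cam in tool [ 0.06877893  0.00020141 -0.1276171 ] [[-0.0, 1.0, 0.0], [-0.96, -0.0, -0.27], [-0.27, -0.0, 0.96]]
```

Call:
play_rows --plan '[0,0,0,-0.012,-0.01,0,0,0,0,0,-0.036,-0.03,0,0,0,0,-1,-0.064,-0.054,0,0,0,0,-1,-0.096,-0.082,0,0,0,0,-2,-0.128,-0.11,0,0,0,0,-2,-0.16,-0.136,0,0,0,0,-3,-0.192,-0.164,0,0,0,0,-4,-0.224,-0.19,0,0,0,0,-4,-0.256,-0.218,0,0,0,0,-5,-0.288,-0.246,0,0,0,0,-5,-0.32,-0.272,0,0,0,0,-6,-0.35,-0.298,0,0,0,0,-6,-0.372,-0.316,0,0,0,0,-6,-0.386,-0.328,0,0,0,0,-6,-0.386,-0.328,0,0,0,0,-6,-0.386,-0.328,0,0]' --squeeze 40

```text
clock: 2.1
position: [0.4751, 0.1054, 0.2452]
ee_rot: [0.166, 0.986, 0.0, -0.0]
ft_force: [-0.2, 0.5, -0.5]
grip_width: -0.004
grasp_force: 0.0
```

Run:
```python
from h import *
o=status.get_obs(); m=viewer.camera_model('wrist'); im=viewer.camera('wrist')
np.savez('w2.npz',**m); print(o['clock'],o['position'],Ro.from_quat(o['ee_rot']).as_matrix().round(4),o['grip_width'],o['ft_force'])
print({k:m[k] for k in('fx','cx','cy')})
def px(X):
    v=m['R']@X+m['t']; th=np.arctan2(np.hypot(v[0],v[1]),v[2]); return m['fx']*th*v[:2]/np.hypot(v[0],v[1])+[m['cx'],m['cy']]
for n,X in dict(knob=(.533,.085,.152),htop=(.538,-.038,.189),tip=o['position']-[0,0,.014]).items(): print(n,px(np.array(X)))
cv2.imwrite('pics/w2.png',cv2.resize(cv2.cvtColor(im,cv2.COLOR_RGB2BGR),(800,600),interpolation=cv2.INTER_CUBIC))
```

```text
2.1 [0.47507007 0.10535562 0.2452161 ] [[-9.448e-01  3.275e-01 -3.000e-04]
 [ 3.275e-01  9.448e-01  5.000e-04]
 [ 5.000e-04  4.000e-04 -1.000e+00]] -0.0037130001458528395 [-0.16406655  0.51160814 -0.46391973]
{'fx': 325.19226210127806, 'cx': 278.73790320970056, 'cy': 210.30216027443436}
knob [278.23386915 294.1786171 ]
htop [135.19156686 358.70203661]
tip [278.45247584 267.93504364]
```

View pics/w2.png

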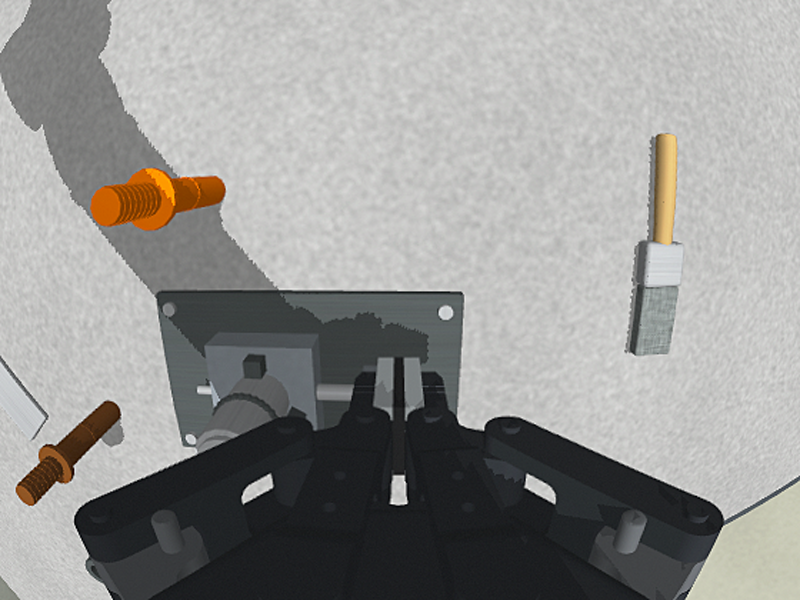

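The wrist view shows fixture edges parallel to the tool axes, with the knob hidden behind the closed fingers. I'll descend behind it and push along tool -x.

Call:
play_rows --plan '[0,0,0,0,0,0.02,0,0,0,0,0,0,0.05,0,0,0,0,0,0,0.08,0,0,0,0,0,0,0.099,0,0,0,0,0,0,0.099,0,0,0,0,-0.01,0,0.099,0,0,0,0,-0.02,0,0.099,0,0,0,0,-0.028,0,0.099,0,0,0,0,-0.036,0,0.099,0,0,0,0,-0.044,0,0.099,0,0,0,0,-0.052,0,0.099,0,0,0,0,-0.058,0,0.099,0,0,0,0,-0.064,0,0.099,0,0,0,0,-0.064,0,0.099,0]'

```text
clock: 3.9
position: [0.5359, 0.0847, 0.1463]
ee_rot: [0.166, 0.986, 0.0, -0.001]
ft_force: [-5.5, 4.2, 2.7]
grip_width: -0.003
grasp_force: 2.7
```

Call:
play_rows --plan '[0,0,0,-0.006,0,0,0,0,0,0,-0.012,0,0,0,0,0,0,-0.018,0,0,0,0,0,0,-0.024,0,0,0,0,0,0,-0.03,0,0,0,0,0,0,-0.036,0,0,0,0,0,0,-0.042,0,0,0,0,0,0,-0.046,0,0,0,0,0,0,-0.05,0,0,0,0,0,0,-0.05,0,0,0]'

```text
clock: 5.15
position: [0.5823, 0.0683, 0.1455]
ee_rot: [0.166, 0.986, 0.0, -0.002]
ft_force: [-5.9, 2.6, 0.6]
grip_width: 0.002
grasp_force: 3.1
```

Call:
play_rows --plan '[0,0,0,-0.003,0,0,0,0,0,0,-0.006,0,0,0,0,0,0,-0.008,0,0,0,0,0,0,-0.008,0,0,0]'

```text
clock: 5.65
position: [0.5889, 0.0659, 0.1446]
ee_rot: [0.166, 0.986, -0.0, -0.003]
ft_force: [-6.2, 4.0, -4.6]
grip_width: -0.001
grasp_force: 3.7
```

Call:
play_rows --plan '[0,0,0,-0.002,0,0,0,0,0,0,-0.004,0,0,0,0,0,0,-0.004,0,0,0]'

```text
clock: 6.02
position: [0.5922, 0.0647, 0.1441]
ee_rot: [0.166, 0.986, -0.0, -0.003]
ft_force: [-6.8, 3.8, -5.8]
grip_width: 0.003
grasp_force: 4.0
```

Call:
play_rows --plan '[0,0,0,-0.002,0,0,0,0,0,0,-0.003,0,0,0,0,0,0,-0.003,0,0,0]'

```text
clock: 6.4
position: [0.5945, 0.0637, 0.1438]
ee_rot: [0.166, 0.986, -0.0, -0.004]
ft_force: [-9.0, 4.1, -6.1]
grip_width: 0.001
grasp_force: 4.9
```

Call:
play_rows --plan '[0,0,0,-0.002,0,0,0,0,0,0,-0.003,0,0,0,0,0,0,-0.003,0,0,0]'

```text
clock: 6.78
position: [0.5953, 0.0635, 0.1436]
ee_rot: [0.165, 0.986, -0.0, -0.006]
ft_force: [-20.6, 4.9, 0.9]
grip_width: -0.001
grasp_force: 10.9
```

Stop reached: the force rose sharply with no further motion. Now I'll let the lever back, following it.

Call:
play_rows --plan '[0,0,0,0.004,0,0,0,0,0,0,0.01,0,0,0,0,0,0,0.018,0,0,0,0,0,0,0.026,0,0,0,0,0,0,0.034,0,0,0,0,0,0,0.042,0,0,0,0,0,0,0.05,0,0,0,0,0,0,0.058,0,0,0,0,0,0,0.066,0,0,0,0,0,0,0.074,0,0,0,0,0,0,0.082,0,0,0,0,0,0,0.09,0,0,0,0,0,0,0.098,0,0,0,0,0,0,0.106,0,0,0,0,0,0,0.12,0,0,0,0,0,0,0.134,0,0,0,0,0,0,0.134,0,-0.05,0,0,0,0,0.134,0,-0.099,0,0,0,0,0.134,0,-0.13,0,0,0,0,0.134,0,-0.13,0]'

```text
clock: 9.28
position: [0.4743, 0.1061, 0.2788]
ee_rot: [0.166, 0.986, 0.001, 0.002]
ft_force: [0.3, -0.1, -0.4]
grip_width: -0.001
grasp_force: 0.0
```

Run:
```python
from h import *
o=status.get_obs(); print(o['clock'],o['position'],o['ft_force'])
a=cv2.cvtColor(viewer.camera('scene'),cv2.COLOR_RGB2BGR); b=cv2.cvtColor(viewer.camera('top'),cv2.COLOR_RGB2BGR)
cv2.imwrite('pics/s3.png',a);cv2.imwrite('pics/t3.png',b)
old=cv2.imread('pics/scene1.png')
f=lambda i:cv2.resize(i[170:270,230:350],(400,333),interpolation=cv2.INTER_CUBIC)
cv2.imwrite('pics/c3.png',np.hstack([f(old),f(a)]))
```

```text
9.275 [0.47429748 0.10607399 0.27876757] [ 0.30017457 -0.09439624 -0.37767454]
```

View pics/c3.png

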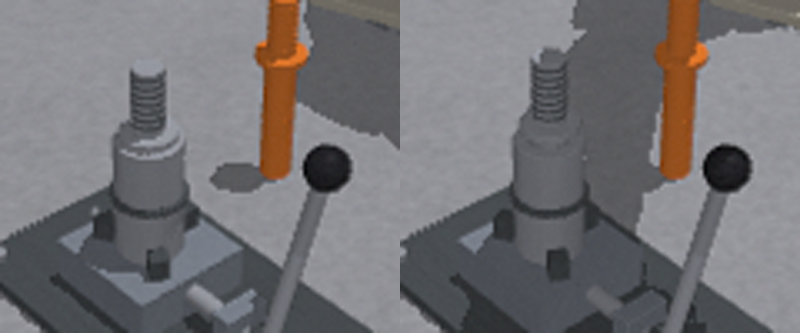

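After the stroke the handle top is about 3 px higher (≈8 mm) and the lever is back at rest, so the mandrel is on its catch. Moving above the mandrel with the gripper open.

Call:
play_rows --plan '[0,0,0,-0.012,-0.013,0,1,0,0,0,-0.034,-0.036,0,1,0,0,0,-0.06,-0.064,0,1,0,0,0,-0.084,-0.09,0,1,0,0,0,-0.1,-0.108,0,1,0,0,0,-0.107,-0.115,0,1,0,0,0,-0.107,-0.115,0,1,0,0,0,-0.107,-0.115,0,1]'

```text
clock: 10.38
position: [0.5368, -0.0369, 0.276]
ee_rot: [0.166, 0.986, 0.0, -0.0]
ft_force: [-0.1, -0.5, -0.0]
grip_width: 0.997
grasp_force: 0.0
```

Run:
```python
from h import *
o=status.get_obs(); m=viewer.camera_model('wrist'); im=viewer.camera('wrist')
np.savez('w4.npz',**m); print(o['clock'],o['position'],o['ee_rot'].round(4),o['grip_width'],o['ft_force'])
def px(X):
    v=m['R']@X+m['t']; th=np.arctan2(np.hypot(v[0],v[1]),v[2]); return m['fx']*th*v[:2]/np.hypot(v[0],v[1])+[m['cx'],m['cy']]
for n,X in dict(knob=(.533,.085,.152),htop=(.538,-.038,.197),tcp=o['position']).items(): print(n,px(np.array(X)))
i=cv2.cvtColor(im,cv2.COLOR_RGB2BGR); cv2.imwrite('pics/w4raw.png',i)
cv2.imwrite('pics/w4.png',cv2.resize(i[150:350,140:420],(800,571),interpolation=cv2.INTER_CUBIC))
```

```text
10.375 [ 0.53678369 -0.0369105   0.27595143] [ 1.656e-01  9.862e-01  2.000e-04 -4.000e-04] 0.9973124423063587 [-0.14824907 -0.45501069 -0.00157303]
knob [416.92372556 157.05124171]
htop [277.58677598 227.61675236]
tcp [278.46790197 281.63543315]
```

View pics/w4.png

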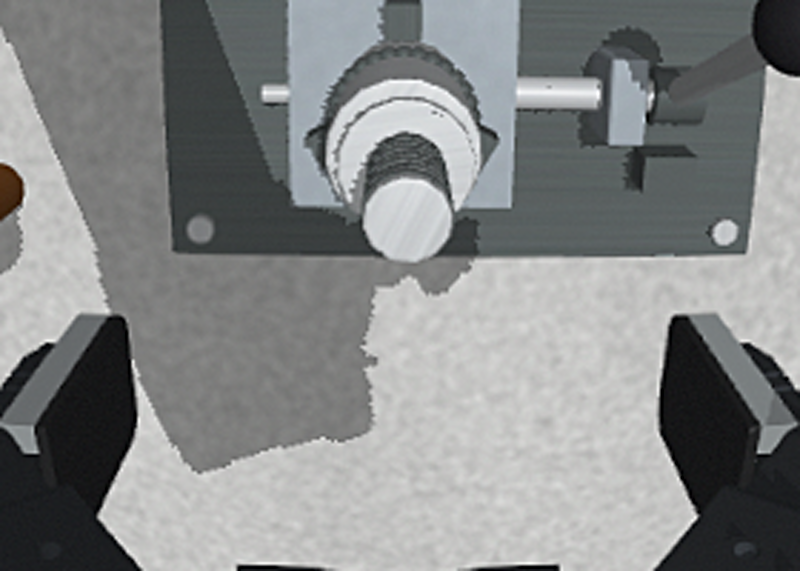

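The handle top centre in the crop is at (407,220), which is raw (282.5,227.0).

Run:
```python
from h import *
m=dict(np.load('w4.npz')); p=(140+407/2.857,150+220/2.857)
P=atz(ray('wrist',p,m),.197); o=status.get_obs(); d=P-o['position']
print(P,(Ro.from_quat(o['ee_rot']).as_matrix().T@d))
# height check: wrist with new scene view, handle top: crop (550,52)
print(tri([ray('wrist',p,m),ray('scene',(230+(549-400)/3.333,170+52/3.333))]))
i=cv2.imread('pics/t3.png');
```

```text
[ 0.5386585  -0.03477288  0.197     ] [-0.00103655  0.00262326  0.07909773]
(array([ 0.53823049, -0.03414811,  0.19745939]), [np.float64(0.0006279638852013479), np.float64(0.0006279638852013542)])
```

Call:
play_rows --plan '[0,0,0,-0.001,0.0026,0.01,1,0,0,0,-0.001,0.0026,0.03,1,0,0,0,-0.001,0.0026,0.055,1,0,0,0,-0.001,0.0026,0.08,0.7,0,0,0,-0.001,0.0026,0.097,0.5,0,0,0,-0.001,0.0026,0.103,0.45,0,0,0,-0.001,0.0026,0.103,0.45,0,0,0,-0.001,0.0026,0.103,0.45]'

```text
clock: 11.42
position: [0.5394, -0.036, 0.1741]
ee_rot: [0.166, 0.986, 0.0, 0.001]
ft_force: [0.1, -0.7, -0.1]
grip_width: 0.446
grasp_force: 0.0
```

Run:
```python
from h import *
o=status.get_obs(); im=viewer.camera('wrist')
print(o['clock'],o['position'],o['ee_rot'].round(4),o['grip_width'],o['ft_force'])
i=cv2.cvtColor(im,cv2.COLOR_RGB2BGR)
cv2.imwrite('pics/w5.png',cv2.resize(i[200:340,180:380],(800,560),interpolation=cv2.INTER_CUBIC))
```

```text
11.425 [ 0.53939606 -0.03604263  0.17410728] [1.663e-01 9.861e-01 2.000e-04 6.000e-04] 0.44604150696083344 [ 0.1297246  -0.74319787 -0.13325114]
```

View pics/w5.png

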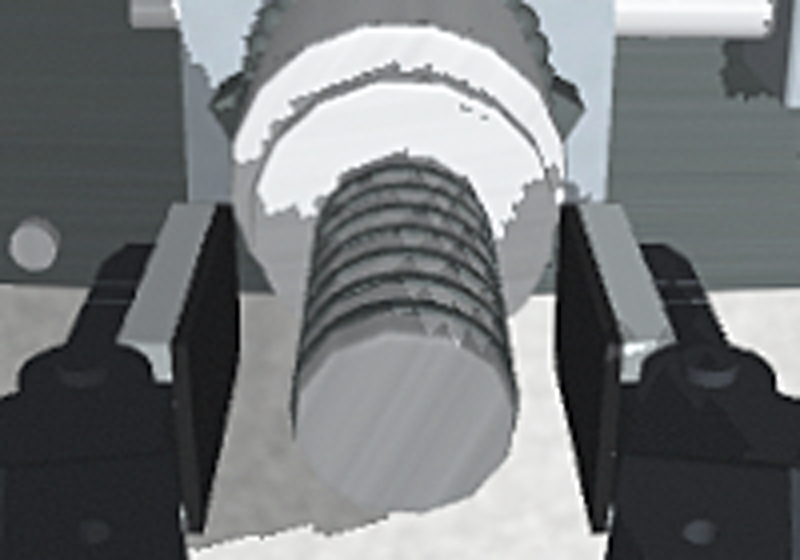

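The handle is centred at 407 px between pads whose midpoint is about 398, so it sits 1 mm off along +y. I'll correct that and close.

Call:
play_rows --plan '[0,0,0,0,0.001,0,0.45,0,0,0,0,0.001,0,0.38,0,0,0,0,0.001,0,0.32,0,0,0,0,0.001,0,0.27,0,0,0,0,0.001,0,0.22,0,0,0,0,0.001,0,0.1,0,0,0,0,0.001,0,0,0,0,0,0,0.001,0,0]' --squeeze 60

```text
clock: 12.48
position: [0.5393, -0.035, 0.1734]
ee_rot: [0.166, 0.986, 0.0, 0.0]
ft_force: [-0.4, -0.0, 2.6]
grip_width: 0.238
grasp_force: 58.5
```

Call:
play_rows --plan '[0,0,0,0,0,-0.001,0,0,0,0,0,0,-0.003,0,0,0,0,0,0,-0.005,0,0,0,0,0,0,-0.008,0,0,0,0,0,0,-0.011,0,0,0,0,0,0,-0.014,0,0,0,0,0,0,-0.017,0,0,0,0,0,0,-0.019,0,0,0,0,0,0,-0.02,0,0,0,0,0,0,-0.02,0]'

```text
clock: 13.72
position: [0.5392, -0.0351, 0.1933]
ee_rot: [0.166, 0.986, 0.0, 0.0]
ft_force: [-0.4, 0.3, -3.7]
grip_width: 0.243
grasp_force: 58.7
```

Weight is borne (about 4 N) and the side force is negligible. I'll draw it the remaining distance.

Call:
play_rows --plan '[0,0,0,0,0,-0.001,0,0,0,0,0,0,-0.003,0,0,0,0,0,0,-0.006,0,0,0,0,0,0,-0.009,0,0,0,0,0,0,-0.012,0,0,0,0,0,0,-0.015,0,0,0,0,0,0,-0.018,0,0,0,0,0,0,-0.02,0,0,0,0,0,0,-0.021,0,0,0,0,0,0,-0.021,0,0,0,0,0,0,-0.021,0]'

```text
clock: 15.1
position: [0.5392, -0.0351, 0.2142]
ee_rot: [0.166, 0.986, -0.0, -0.0]
ft_force: [-0.8, 0.0, -2.5]
grip_width: 0.241
grasp_force: 58.7
```

Run:
```python
from h import *
o=status.get_obs(); print(o['position'],o['ft_force'],o['torque'])
im=np.mean([viewer.camera('scene').astype(float) for _ in range(2)],0).astype(np.uint8)
i=cv2.cvtColor(im,cv2.COLOR_RGB2BGR); cv2.imwrite('pics/s6.png',i)
cv2.imwrite('pics/c6.png',cv2.resize(i[170:245,230:330],(800,600),interpolation=cv2.INTER_CUBIC))
m=viewer.camera_model('scene')
for z in (.135,.185,.133,.137):
    v=m['R']@np.array([.5385,-.0345,z])+m['t']; print(z,(np.array([v[0]*m['fx']/v[2]+m['cx'],v[1]*m['fy']/v[2]+m['cy']])-[230,170])*8)
```

```text
[ 0.5391603  -0.03509955  0.21418206] [-0.78710371  0.02553821 -2.499089  ] [0.03427881 0.01013075 0.03183756]
0.135 [355.46087155 320.94170997]
0.185 [353.97345339 164.86613141]
0.133 [355.51838862 326.97700668]
0.137 [355.40320689 314.89092634]
```

View pics/c6.png

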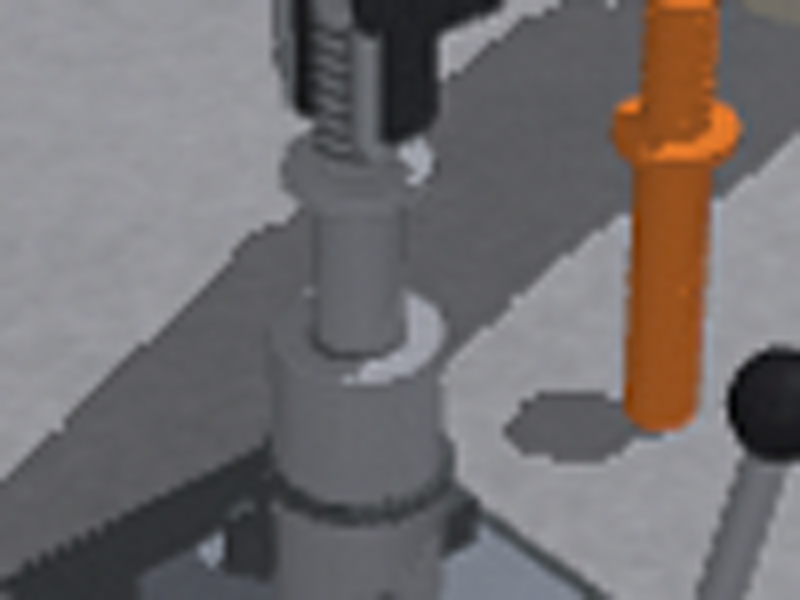

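The scene view shows the mandrel raised upright, with the shank meeting the mouth at about crop (355,350) and a thin dark trace there. I'll read pixel profiles for the ring line.

Run:
```python
from h import *
i=cv2.cvtColor(cv2.imread('pics/s6.png'),cv2.COLOR_BGR2GRAY)
print('cols 270-279'); 
for r in range(190,222): print(r,i[r,268:283])
m=viewer.camera_model('scene'); C=-m['R'].T@m['t']; c=np.array([.5385,-.0345]); u=(C[:2]-c)/np.linalg.norm(C[:2]-c)
def row(r,z):
    v=m['R']@np.r_[c+r*u,z]+m['t']; return v[1]*m['fy']/v[2]+m['cy']-.0
for n,r,z in [('collar under front',.02,.185),('collar top front',.02,.191),('ring top at front',.0125,.137),('shank at mouth',.0125,.135),('bore front',.0133,.135),('mouth outer front',.024,.135)]: print(n,row(r,z))
print('px/mm',row(.02,.184)-row(.02,.185))
```

```text
cols 270-279
190 [ 98  97  96 101  92  90  81  82  92  98  90  89 106 154 161]
191 [ 99  97  92 101 101 102 102 101 100  97  94  96  98 117 162]
192 [ 99  99 100  96  94  95  94  94  93  97  97  95 106 159 146]
193 [100 101 101 101  99  98  97  97  97  97  99  98  95  98 106]
194 [100 104 104 102 100  99  98  97  97  97 102 104 100  98 103]
195 [ 97 100 104 105 106 108 109 109 107 106 105  99  97 101  93]
196 [ 92  93  99 106 104 105 105 106 105 104 104  95  83  92  93]
197 [ 92  82  91  94  97 100 103 101  98  97  96  92  85  92  89]
198 [ 92  82  93  97 101 102 104 104 102 102  97  94  85  94  94]
199 [ 93  81  92  96 101 101 104 103 102 102  97  93  86  92  92]
200 [ 91  82  93  97 100 103 103 102 102 101  96  92  86  95  94]
201 [ 93  81  91  99 100 102 103 104 103 100  98  93  84  95  94]
202 [ 93  81  93  97 100 102 105 104 103 102  96  93  86  92  93]
203 [ 93  82  94  98 101 101 104 104 103 101  97  94  94  93  92]
204 [ 91  82  94  98 101 102 103 105 103 101  97  94  95  92  91]
205 [ 94  86  95  98 100 101 104 104 103 102  97  94  95  92  91]
206 [117  97  94  99 102 102 10
[... 558 characters left out ...]
160]
215 [ 99  99  98  97  99  97  99 121 166 162 160 161 161 156 143]
216 [103  99  99  98  98 106 112 161 158 155 155 155 152 136 100]
217 [ 99 101 104 104 113 148 134 154 153 146 139 104  99 102 102]
218 [ 99  99  99  99 102 102 101 100 100 100 100 101 102 102 103]
219 [ 99  99 102 102 103 103 102 102 102 103 104 103 102 104 104]
220 [100 100 100  99 101 104 103 103 104 102 103 102 103 103 103]
221 [ 98  99 102 102 103 105 103 105 103 103 103 100 104 105 102]
collar under front 195.88134390150677
collar top front 193.42910965439648
ring top at front 212.7422481052927
shank at mouth 213.50267282530223
bore front 213.7218895083662
mouth outer front 216.6843889531629
px/mm 0.4067781046413188
```

The ring trace starts at row 213.5, where 213.5 is expected for the target. Collar and kinematics put it within about 1 mm, slightly low. I'll nudge up 0.5 mm, hold still and hand in.

Call:
play_rows --plan '[0,0,0,0,0,-0.0005,0,0,0,0,0,0,-0.0005,0,0,0,0,0,0,-0.0005,0,0,0,0,0,0,-0.0005,0,0,0,0,0,0,-0.0005,0,0,0,0,0,0,-0.0005,0]'

```text
clock: 15.95
position: [0.5392, -0.0351, 0.2148]
ee_rot: [0.166, 0.986, 0.0, 0.0]
ft_force: [-0.2, -0.8, -3.5]
grip_width: 0.24
grasp_force: 58.7
```

```bash
python3 -c "
from workcell import status, manip
o=status.get_obs(); print(o['clock'],o['position'],o['ft_force'],o['grasp_force'])
print(manip.hand_in())"
```

```text
15.95 [ 0.53921715 -0.03511892  0.21479281] [-0.16048309 -0.77529838 -3.51382672] 58.70243310928345
the job is handed in; nothing more can be done
None
```

I handed the job in at 16 s: the lever went to its stop and came back to rest, and the gripper is holding the mandrel still with its ring line level with the pipe's mouth, to within about 1 mm by my measurements; hand-in returned no verdict.

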